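# Square up the swivel vise and lock it with the click wrench

### The arm

A 7-joint arm with a two-finger parallel gripper is mounted at the origin on the work surface. World frame = base frame: x ahead of the robot, y to its left, z up, the work surface at z = 0. Lengths are in m, angles in rad, forces in N, time in s.
With the tool pointing down it reaches from about 0.4 to 0.9 m from the base axis. Payload 5.6 kg.
Tool frame: the origin (TCP) lies at the very end of the fingers, on their centre line; the grasp point (between the pads) lies 19 mm behind it; x points along the fingers, y is the direction in which the jaws open and shut, and the axes are right-handed (so a half turn about x gives the same grasp; the last joint's range is limited). The gripper opens to 92 mm and grips with 3 to 60 N. Pads are 20 mm wide; open, the fingers measure 128 mm over their backs; the gripper's body (75 mm by 189 mm) begins 69 mm behind the grasp point.
Start: joints at [-1.33, 0.468, -0.012, 1.603, 0.006, 1.071, -0.056], TCP at [0.182, 0.624, 0.215] pointing down, gripper open.
Joint ranges: [-2.53, 2.53], [-0.31, 2.02], [-1.57, 1.55], [0.28, 2.44], [-1.29, 4.43], [0.15, 1.84], [-2.92, 2.92]. Speed limits (rad/s): [2.57, 2.57, 3.14, 3.14, 3.14, 3.14, 3.14].

### API

Orientations are given as a unit quaternion [w, x, y, z].
In Python, from workcell import manip, cams, job_done gives the robot as it stands.
- The arm moves only by the tool servo_tool, never from a script. Its argument "motion" is text: rows parted by semicolons, each of 7 numbers parted by spaces: the shift along the tool's x, y, z in mm, then the turn, a rotation vector about the tool's x, y, z in rad, then the opening, from 0 (shut) to 1 (fully open). In form: dx dy dz wx wy wz fingers; .... A call has 1 to 10 rows; each row shifts and turns the pose as measured when the row begins, along the tool's axes as they then stand; what a row does not reach is not made up. A row lasts 1/10 s, in which the tool goes at most 50 mm and 8.59 degrees, less where a joint would pass 70% of its speed; a pose out of reach is approached as far as the arm can. A call with a gripper value outside its range is refused whole. The fingers move at their own pace and stop on an object; "grip_force" is the grip in N (left out, the last holds). Time passes only in rows, so rows that do not move let the fingers close. It gives the time, the measured TCP pose, the force and the opening at its end, in the units of the state.
- manip.get_obs(): the state, without advancing time (a new reading comes with each control period).
- cams.camera(name): name is "scene" or "top" or "wrist"; returns a dict with "img" (384x512x3 uint8, red, green, blue), "fx", "fy", "cx", "cy" (pixels), "R" (3x3) and "t" (3): a world point X has camera coordinates R X + t. Camera axes: x right, y down, z forward; pixel columns grow to the right and rows downward; lengths in m; the calibration is good to about 2 mm. A picture is of the moment at which its call begins. There is no depth.
- job_done(): hands the job in, once; it reports no verdict.
The state is a dict: "time": time; "joint_pos": joint angles; "qvel": joint speeds; "tau": joint torques, N m; "position": TCP position; "tcp_rot": TCP orientation; "force": force on the tool from outside, world axes, zero at the start; "moment": the same for the moment, N m; "width": opening from 0.0 (shut) to 1.0 (fully open).
Only numpy, scipy, OpenCV 4.12 (cv2) and the standard library are available. Lean on these libraries where they do the work, as an engineer would, in place of code of your own. Each camera call takes 0.05 s, during which the arm holds its last target.

### The job

Gently swing the blue vise round on its swivel base until it rests against its stop, then tighten its clamp bolt by pulling the red-handled click wrench (already on the bolt) clockwise, seen from above, until you feel it break over, and stop there at once: do not pull it on through to the end of its give. Then let go so that the wrench springs straight again, and leave the jar, the socket, the screwdriver and the spanner as they are.

Things in the scene. Friction and masses are not known exactly. Their poses are not given: they have to be found in the camera images.
- vise (a joint): swivel angle of the blue vise on its base about a vertical axis: 0 = square, against its rubber-faced stop, which is hard (come up to it slowly); positive = swung counter-clockwise seen from above, starts at 0.35 to 0.8 rad. A stiff swivel: it stays where it is left and takes about 0.4 N m (some 6 N on the front jaw's side face) to turn
- vise_axis (a point): point on the vise's vertical swivel axis, 75 mm above the table. x points along the vise from its front (spindle) end to its rear, z up; turns with the vise. The vise is about 210 mm long with its spindle, 74 mm wide, its top 103 mm above the table
- vise_push (a point): centre of the flat outer side face of the blue front jaw on the side away from the wrench, 77.5 mm above the table, at -70.5, -35 mm in the axes of vise_axis and with the same axes: outward from the face is -y. The face is 55 mm long and 45 mm high. Pushing it along +y swings the vise clockwise, to its stop
- clamp_bolt_axis (a point): fixed point on the clamp bolt's vertical axis, 25 mm above the table, under the wrench's socket. The bolt is snug: turning it clockwise from above takes about 9 to 12 N at the middle of the wrench's handle, slowly rising. How far it must still turn is hidden: 0.2 to 0.7 rad. The wrench does not ratchet back: counter-clockwise loosens the bolt
- wrench_head_top (a point): centre of the top of the wrench's round steel head (38 mm across, top 88 mm above the table), on the bolt's axis, about which the wrench turns. x points along the wrench to the handle, z up, so clockwise moves the handle towards -y
- wrench_grip (a point): middle of the red handle of the click wrench, on its centre line, 75 mm above the table, 190 mm from the bolt axis; x points outward along the handle, z up. The handle is a level round bar 28 mm in diameter, reaching from 138 to 242 mm from the bolt axis, with free space under it; a 17 mm steel tube joins it to the head
- wrench: tube and handle of the click wrench; origin at its break-over pivot, 30 mm from the bolt axis; x outward. In line with the head up to about 12 N at mid-handle; then it clicks: the handle gives clockwise, the head stands still and the force falls evenly to a quarter within 0.13 rad (21 mm at mid-handle), where a hard end stop over-tightens the bolt. Let go, it springs straight
- screw_jar: bystander: amber glass screw jar with a red lid, 52 mm diameter, 75 mm tall, upright; origin at the centre of its underside
- deep_socket: bystander: steel deep socket, upright cylinder 28 mm diameter, 50 mm tall; origin at the centre of its underside
- screwdriver: bystander: screwdriver with a red handle lying on the table; origin near its middle, on the table; x points to its tip
- spanner: bystander: small steel spanner lying on the table; origin near its middle, on the table; x points along it

How it is judged:
On the way, in this order (a step that is already met when the one before it is completed fails the run):
1. the vise is swung square, against its stop (within 0.03 rad) (value of joint vise below 0.03 rad), for 0.2 s.
2. the click wrench breaks over (handle more than 0.02 rad out of line with its head) (angle between the x axis of wrench_head_top and the x axis of wrench_grip, either way round above 0.02 rad and value of joint vise below 0.03 rad), for 0.05 s.
At the end, for the whole second after the job is handed in: the vise still rests against its stop (within 0.03 rad), the wrench has clicked, is let go and at rest, its handle back in line with the head (within 0.012 rad) (value of joint vise below 0.03 rad and angle between the x axis of wrench_head_top and the x axis of wrench_grip, either way round below 0.012 rad and velocity of joint vise below 0.02 rad/s and angular speed of wrench below 0.05 rad/s); the robot touches nothing.
It fails at once if the wrench is pulled on through its give to the end stop (over 0.118 rad): the bolt is over-tightened (angle between the x axis of wrench_head_top and the x axis of wrench_grip, either way round above 0.118 rad).
It fails at once if the wrench breaks over before the vise is against its stop (angle between the x axis of wrench_head_top and the x axis of wrench_grip, either way round above 0.02 rad and value of joint vise above 0.04 rad).
It fails at once if the vise is rammed: pushed with more than 80 N (contact force between any of the fingers, the arm and vise above 80 N).
It fails at once if a bystander is moved by more than 15 mm (distance of any of screw_jar, deep_socket, screwdriver, spanner from where it was at the start of the episode above 0.015 m).
It also fails if it takes over 72 s, if anything falls off the work surface, if the arm or the gripper's body presses on something with over 40 N, if the wrist force passes 120 N, or if a joint passes its speed limit or range.

## Working session

There is one attempt and no reset: what is moved stays moved. The work goes in short steps, Python scripts to look and compute and a tool call to move; the robot and the scene stay as the last step left them, time stands still between calls to the robot, and variables do not carry over. Pictures are saved under pics/ and viewed, and the job is handed in when it is done.

Besides the shell and the picture viewer there is one more tool, called after "Request:" as name(argument=value, ...), one argument or row to a line, values as JSON. servo_tool: Moves the arm, as the interface text tells. Its arguments: {"type":"object","properties":{"motion":{"type":"string"},"grip_force":{"type":"number"}},"required":["motion"]}

```bash
mkdir -p pics; ls; python3 - <<'E'
from workcell import manip, cams
import cv2
for n in ("scene","top","wrist"):
    c=cams.camera(n); cv2.imwrite(f"pics/{n}0.png",c["img"][:,:,::-1])
    print(n,c["fx"],c["cx"],c["cy"],c["R"],c["t"])
print(manip.get_obs())
E
```

```text
pics
scene 442.76642540306625 261.04338848948305 192.09699376619062 [[-0.44471666  0.89563135 -0.00846057]
 [ 0.75328732  0.36889361 -0.54449584]
 [-0.48454649 -0.24851961 -0.83872087]] [ 0.25755779 -0.41577748  1.57229254]
top 391.0978279610549 256.32986686612185 192.14603470799838 [[-0.00695825 -0.99990391 -0.01198933]
 [-0.98498036  0.00892199 -0.17243573]
 [ 0.17252614  0.01060941 -0.9849478 ]] [0.00782211 0.6257147  1.09356939]
wrist 296.9625688052435 249.52973978208445 191.70829108599963 [[ 0.27972833  0.96007865 -0.001023  ]
 [ 0.9323625  -0.27139847  0.23883682]
 [ 0.2290245  -0.06776323 -0.97105918]] [-0.64940147 -0.02798927  0.38927781]
{'time': 0.15, 'joint_pos': array([-1.33001148,  0.46817401, -0.01162995,  1.6033625 ,  0.00598204,
        1.07140906, -0.05631629]), 'qvel': array([-0.00127856, -0.00027536, -0.00094528, -0.00313798,  0.00067988,
        0.00055676, -0.00024476]), 'tau': array([ 4.33195719e-04, -5.20950794e+01, -1.23017613e-02, -2.43974358e+01,
       -5.65836474e-02,  1.52814580e-02,  8.95200901e-05]), 'position': array([0.1819138 , 0.6235802 , 0.21388027]), 'tcp_rot': array([ 0.69995705,  0.09955553,  0.70003697, -0.10048417]), 'force': array([0.09275148, 0.32310243, 0.12985244]), 'moment': array([-0.00013434,  0.07235483, -0.02983156]), 'width': 1.0007987715078108}
```

View pics/scene0.png

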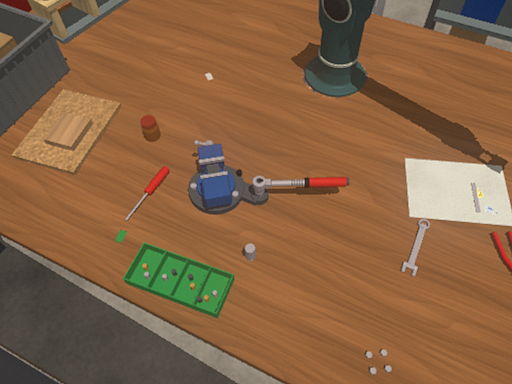

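View pics/top0.png

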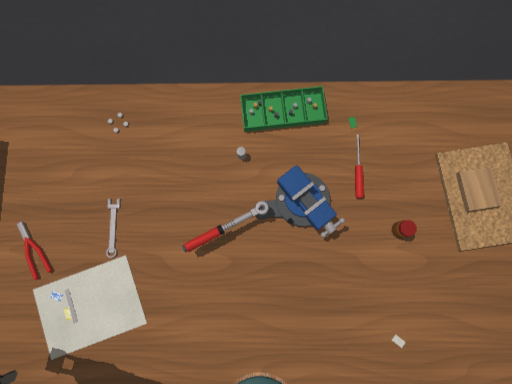

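View pics/wrist0.png

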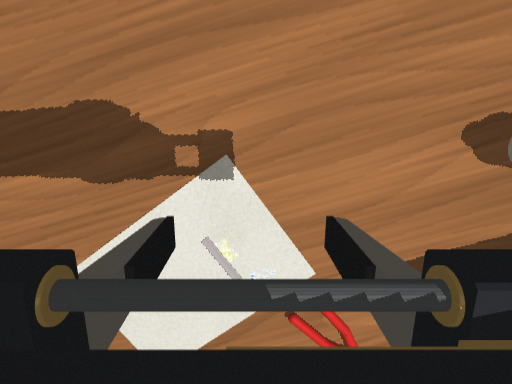

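```bash
python3 - <<'E'
import cv2
a=cv2.imread("pics/top0.png")[120:270,170:430]; cv2.imwrite("pics/topz.png",cv2.resize(a,None,fx=3,fy=3,interpolation=2))
a=cv2.imread("pics/scene0.png")[100:270,110:370]; cv2.imwrite("pics/scenez.png",cv2.resize(a,None,fx=3,fy=3,interpolation=2))
E
```

```text
(no output)
```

View pics/topz.png

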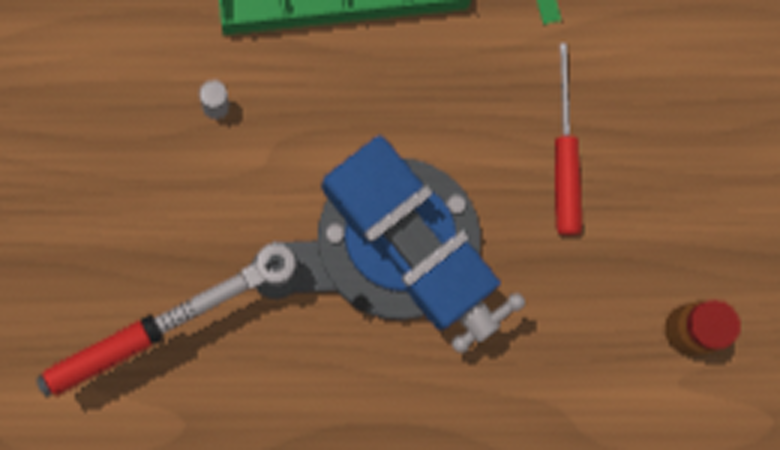

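View pics/scenez.png

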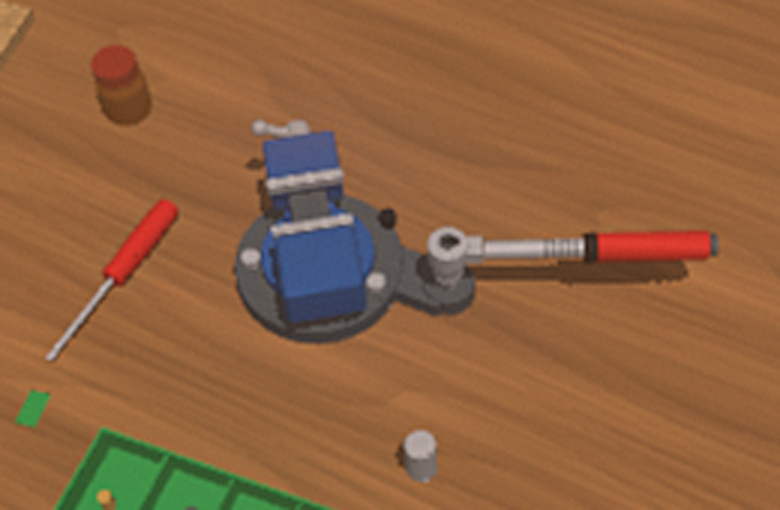

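```bash
cat > h.py <<'E'
from workcell import manip, cams
import numpy as np, cv2
def ray(c,px,z):
    d=c["R"].T@np.array([(px[0]-c["cx"])/c["fx"],(px[1]-c["cy"])/c["fy"],1.]); o=-c["R"].T@c["t"]
    return (o+d*(z-o[2])/d[2])
def red(c,box):
    h=cv2.cvtColor(c["img"],cv2.COLOR_RGB2HSV); m=((h[...,0]<6)|(h[...,0]>174))&(h[...,1]>170)&(h[...,2]>110)
    k=np.zeros_like(m); k[box[1]:box[3],box[0]:box[2]]=1; return (m&k).astype(np.uint8)
E
python3 - <<'E'
from h import *
np.set_printoptions(precision=4,suppress=True)
T=cams.camera("top");S=cams.camera("scene")
t=lambda x,y:(x/3+170-.33,y/3+120-.33); s=lambda x,y:(x/3+110-.33,y/3+100-.33)
for nm,p,z in [("fjR",(498,283),.1),("fjB",(443,328),.1),("jp1",(465,235),.103),("jp2",(407,282),.103),("rearR",(380,137),.1),("rearL",(323,185),.1),("head",(276,263),.088),("jar",(713,325),.075),("sock",(213,95),.05),("sd1",(568,235),.02),("sd2",(568,137),.02),("spind",(482,322),.075),("spA",(516,300),.075),("stop",(362,305),.03),("disk",(400,239),.03)]:
    print(nm,ray(T,t(*p),z))
for nm,p,z in [("fj a",(265,140),.1),("fj b",(335,133),.1),("head",(447,243),.088),("rear a",(285,293),.1),("rear b",(362,285),.1)]:
    print("S",nm,ray(S,s(*p),z))
for n,c,b in (("T",T,(175,210,230,260)),("S",S,(300,165,355,200))):
    m=red(c,b); ys,xs=np.nonzero(m); r=cv2.minAreaRect(np.stack([xs,ys],1).astype(np.float32)); bp=cv2.boxPoints(r)
    e=sorted([((bp[i]+bp[(i+1)%4])/2, np.linalg.norm(bp[i]-bp[(i+1)%4])) for i in range(4)],key=lambda q:q[1])[:2]
    for q in e: print(n,"handle end",q[0],ray(c,q[0],.075))
E
```

```text
fjR [ 0.554 -0.218  0.1  ]
fjB [ 0.5127 -0.1657  0.1   ]
jp1 [ 0.5989 -0.1887  0.103 ]
jp2 [ 0.5553 -0.1334  0.103 ]
rearR [ 0.6942 -0.1121  0.1   ]
rearL [ 0.6483 -0.0573  0.1   ]
head [ 0.5761 -0.0123  0.088 ]
jar [ 0.5155 -0.423   0.075 ]
sock [0.7514 0.049  0.05  ]
sd1 [ 0.6111 -0.3054  0.02  ]
sd2 [ 0.712  -0.3107  0.02  ]
spind [ 0.5201 -0.2062  0.075 ]
spA [ 0.5406 -0.2392  0.075 ]
stop [ 0.5415 -0.0969  0.03  ]
disk [ 0.607  -0.1361  0.03  ]
S fj a [ 0.5543 -0.2138  0.1   ]
S fj b [ 0.5173 -0.1576  0.1   ]
S head [ 0.5774 -0.0074  0.088 ]
S rear a [ 0.6959 -0.1086  0.1   ]
S rear b [ 0.6584 -0.0512  0.1   ]
T handle end [217.9 230.8] [0.5118 0.1124 0.075 ]
T handle end [185.5 247. ] [0.467  0.2033 0.075 ]
S handle end [346.  181.5] [0.4651 0.2081 0.075 ]
S handle end [309.  181.5] [0.5103 0.1157 0.075 ]
```

```bash
cat >> h.py <<'E'
from scipy.spatial.transform import Rotation as Ro
np.set_printoptions(precision=4,suppress=True)
def RT():
    o=manip.get_obs(); q=o["tcp_rot"]; return o,Ro.from_quat([q[1],q[2],q[3],q[0]]).as_matrix()
def go(target,yd=None):
    "shift in tool mm; and turn about tool x to align tool y (mod pi) with yd"
    o,R=RT(); print("t",o["time"],"pos",o["position"],"F",o["force"],"w",o["width"],"q",o["joint_pos"]); print(R)
    print("dmm",R.T@(np.array(target)-o["position"])*1000)
    if yd is not None:
        v=R.T@np.array([yd[0],yd[1],0]); a=np.arctan2(v[2],v[1]); print("wx",a,"or",a-np.sign(a)*np.pi)
E
python3 - <<'E'
from h import *
go((0.612,-0.247,.214),(0.8,0.6))
go((0.612,-0.247,.214),(0.6,-0.8))
E
```

```text
t 0.25 pos [0.182  0.6238 0.2141] F [ 0.2099 -0.0836 -0.095 ] w 0.9970062922416775 q [-1.33    0.4679 -0.0116  1.6031  0.006   1.0714 -0.0563]
[[-0.0002  0.2801  0.96  ]
 [-0.0008  0.96   -0.2801]
 [-1.     -0.0008  0.0001]]
dmm [   0.7533 -715.4768  656.6791]
wx 0.6434393312764712 or -2.498153322313322
t 0.25 pos [0.182  0.6238 0.2141] F [ 0.2099 -0.0836 -0.095 ] w 0.9970062922416775 q [-1.33    0.4679 -0.0116  1.6031  0.006   1.0714 -0.0563]
[[-0.0002  0.2801  0.96  ]
 [-0.0008  0.96   -0.2801]
 [-1.     -0.0008  0.0001]]
dmm [   0.7533 -715.4768  656.6791]
wx 2.214235346216148 or -0.927357307373645
```

Request:
servo_tool(
  motion="0 -36 33 0 0 0 0;0 -36 33 0 0 0 0;0 -36 33 0 0 0 0;0 -36 33 0 0 0 0;0 -36 33 0 0 0 0;0 -36 33 0 0 0 0;0 -36 33 0 0 0 0;0 -36 33 0 0 0 0;0 -36 33 0 0 0 0;0 -36 33 0 0 0 0",
  grip_force=20,
)

```text
time: 1.25
position: [0.4001, 0.1807, 0.2121]
tcp_rot: [0.7, 0.097, 0.701, -0.094]
force: [1.4, 0.3, -0.2]
width: 0.151
```

Request:
servo_tool(
  motion="0 -36 33 0 0 0 0;0 -36 33 0 0 0 0;0 -36 33 0 0 0 0;0 -36 33 0 0 0 0;0 -36 33 0 0 0 0;0 -36 33 0 0 0 0;0 -36 33 0 0 0 0;0 -36 33 0 0 0 0;0 -36 33 0 0 0 0;0 0 0 0 0 0 0",
)

```text
time: 2.25
position: [0.6036, -0.2283, 0.212]
tcp_rot: [0.702, 0.098, 0.699, -0.096]
force: [-0.1, 0.2, 0.5]
width: 0.009
```

```bash
python3 - <<'E'
from h import *
go((0.612,-0.247,.065),(0.8,0.6))
E
```

```text
t 2.25 pos [ 0.6036 -0.2283  0.212 ] F [-0.1339  0.1544  0.5089] w 0.008511603736587582 q [-0.0433  0.4845  0.491   1.6479 -0.2588  1.0691  1.82  ]
[[ 0.0058  0.2717  0.9624]
 [ 0.0028  0.9624 -0.2717]
 [-1.      0.0043  0.0048]]
dmm [147.0306 -16.3593  12.4924]
wx 0.6521587389407746 or -2.4894339146490188
```

Request:
servo_tool(
  motion="0 -8 6 0.13 0 0 0;0 -8 7 0.13 0 0 0;0 0 0 0.13 0 0 0;0 0 0 0.13 0 0 0;0 0 0 0.13 0 0 0;40 0 0 0 0 0 0;40 0 0 0 0 0 0;40 0 0 0 0 0 0;20 0 0 0 0 0 0;0 0 0 0 0 0 0",
)

```text
time: 3.25
position: [0.6114, -0.243, 0.0669]
tcp_rot: [0.629, 0.327, 0.628, -0.321]
force: [-0.0, 0.1, 0.1]
width: 0.009
```

```bash
python3 - <<'E'
from h import *
go((0.612,-0.247,.065),(0.8,0.6))
for n in ("top","scene"):
    a=cams.camera(n)["img"][:,:,::-1]
    a=a[120:270,170:430] if n=="top" else a[100:270,110:370]
    cv2.imwrite(f"pics/{n}1.png",cv2.resize(a,None,fx=2.5,fy=2.5))
E
```

```text
t 3.25 pos [ 0.6114 -0.243   0.0669] F [-0.049   0.1163  0.1201] w 0.00943403275556283 q [-0.056   0.7024  0.5545  1.7131 -0.4772  0.8603  1.3284]
[[ 0.0062  0.8145  0.5801]
 [ 0.0067  0.58   -0.8146]
 [-1.      0.0089 -0.0019]]
dmm [ 1.8874 -1.8003  3.6195]
wx -0.024696838504849522 or 3.1168958150849435
```

View pics/scene1.png

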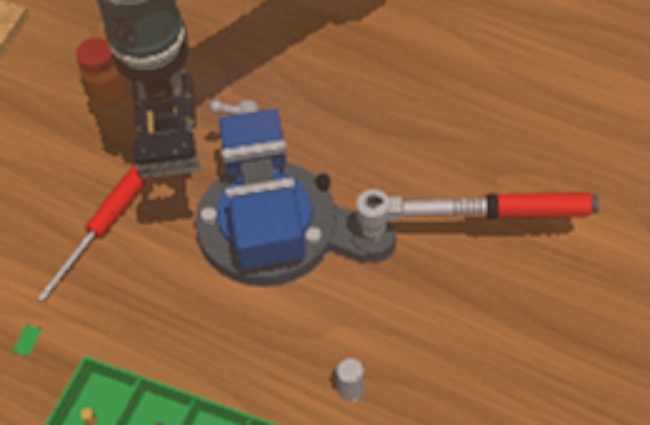

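View pics/top1.png

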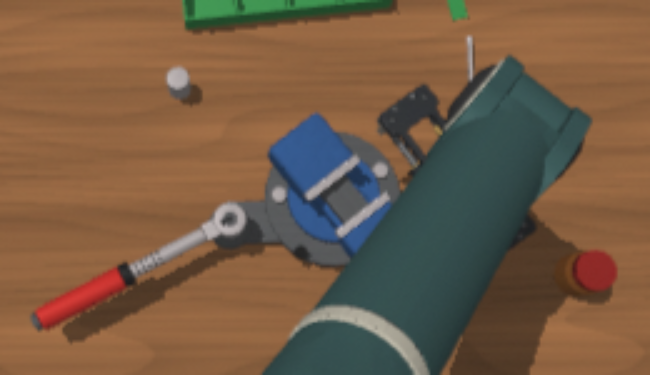

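Request:
servo_tool(
  motion="0 0 -10 0 0 0 0;0 0 -10 0 0 0 0;0 0 -8 0 0 0 0;0 0 -4 0 0 0 0;0 0 -3 0 0 0 0;0 0 -3 0 0 0 0;0 0 -3 0 0 0 0;0 0 -3 0 0 0 0",
)

```text
time: 4.15
position: [0.5901, -0.2075, 0.0768]
tcp_rot: [0.636, 0.328, 0.621, -0.32]
force: [3.9, -6.2, -5.3]
width: 0.004
```

```bash
python3 - <<'E'
from h import *
go((0.590,-0.2075,.065),(0.8,0.6))
a=cams.camera("scene")["img"][:,:,::-1]
cv2.imwrite(f"pics/scene2.png",cv2.resize(a[80:240,130:370],None,fx=3,fy=3))
E
```

```text
t 4.15 pos [ 0.5901 -0.2075  0.0768] F [ 3.8794 -6.1622 -5.2965] w 0.004208635905941429 q [-0.1249  0.6338  0.5652  1.8114 -0.4665  0.8073  1.2941]
[[ 0.0241  0.8141  0.5802]
 [ 0.0001  0.5804 -0.8144]
 [-0.9997  0.0196  0.0139]]
dmm [11.8186 -0.3441 -0.2536]
wx -0.02445146335997069 or 3.1171411902298223
```

View pics/scene2.png

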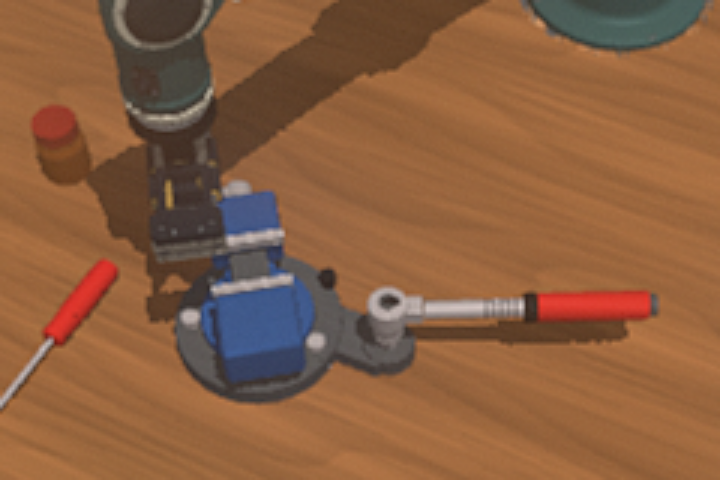

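Request:
servo_tool(
  motion="2 -2.1 -2.6 0.04 0 0 0;2 -2.1 -2.6 0.04 0 0 0;2 -2.1 -2.6 0.04 0 0 0;2 -2.1 -2.6 0.04 0 0 0;2 -2.1 -2.6 0.04 0 0 0;2 -2.1 -2.6 0.04 0 0 0",
)

```text
time: 4.8
position: [0.5861, -0.2126, 0.073]
tcp_rot: [0.603, 0.406, 0.561, -0.395]
force: [3.4, -3.1, 3.4]
width: 0.004
```

```bash
python3 - <<'E'
from h import *
go((0.590,-0.2075,.065),(0.8,0.6))
for n in ("top","scene"):
    a=cams.camera(n)["img"][:,:,::-1]
    a=a[120:270,170:430] if n=="top" else a[80:250,130:390]
    cv2.imwrite(f"pics/{n}3.png",cv2.resize(a,None,fx=2.5,fy=2.5))
E
```

```text
t 4.8 pos [ 0.5861 -0.2126  0.073 ] F [ 3.3713 -3.0929  3.37  ] w 0.004364414861863016 q [-0.17    0.635   0.6262  1.8541 -0.5297  0.7565  1.1024]
[[ 0.0578  0.9327  0.3561]
 [-0.0218  0.3578 -0.9336]
 [-0.9981  0.0462  0.041 ]]
dmm [ 8.1063  5.064  -3.7072]
wx -0.27901414890469495 or 2.8625785046850982
```

View pics/scene3.png

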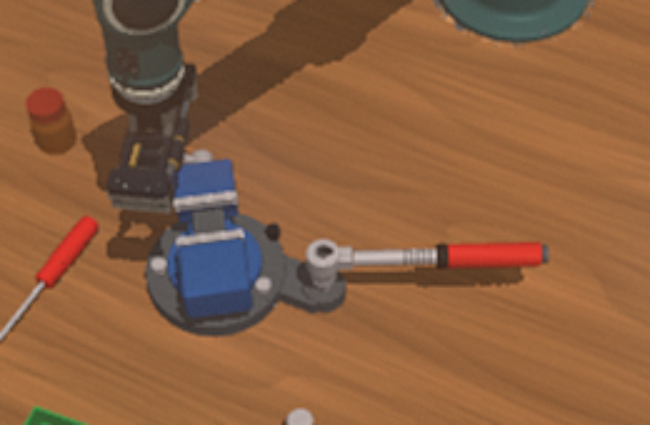

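View pics/top3.png

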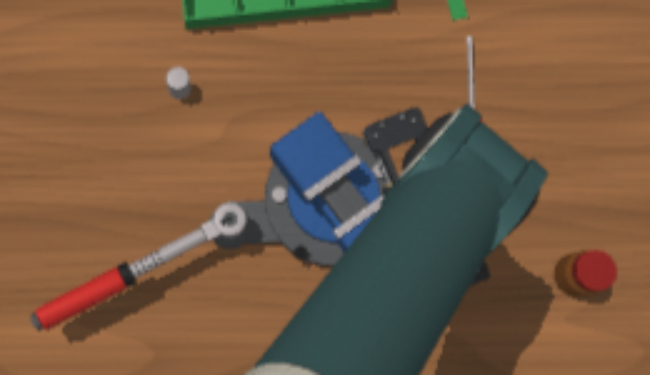

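Request:
servo_tool(
  motion="3 0 -4 0 0.02 -0.02 0;3 0 -5 0 0.02 -0.02 0;2 0 -5 0 0.01 -0.02 0;2 0 -5 0 0.01 -0.01 0",
)

```text
time: 5.3
position: [0.5812, -0.207, 0.0671]
tcp_rot: [0.576, 0.394, 0.589, -0.407]
force: [2.5, -6.7, 5.1]
width: 0.007
```

```bash
python3 - <<'E'
from h import *
go((0.590,-0.2075,.065),(0.8,0.6))
E
```

```text
t 5.3 pos [ 0.5812 -0.207   0.0671] F [ 2.462  -6.7072  5.1159] w 0.006656329500877909 q [-0.1786  0.6779  0.6384  1.803  -0.4993  0.8527  1.0641]
[[-0.0251  0.9336  0.3575]
 [-0.0059  0.3574 -0.9339]
 [-0.9997 -0.0255 -0.0034]]
dmm [1.8591 8.0628 3.6378]
wx -0.2780184561671028 or 2.8635741974226905
```

Request:
servo_tool(
  motion="0 0 -7 0 0 0.01 0;0 0 -7 0 0 0 0;0 0 -7 0 0 0 0;0 0 -7 0 0 0 0",
)

```text
time: 5.7
position: [0.5685, -0.1971, 0.0673]
tcp_rot: [0.582, 0.392, 0.582, -0.413]
force: [3.0, -11.3, -1.5]
width: 0.006
```

```bash
python3 - <<'E'
from h import *
go((0.590,-0.2075,.065),(0.8,0.6))
a=cams.camera("scene")["img"][:,:,::-1]
cv2.imwrite(f"pics/scene4.png",cv2.resize(a[80:240,130:370],None,fx=3,fy=3))
E
```

```text
t 5.7 pos [ 0.5685 -0.1971  0.0673] F [  2.9911 -11.3427  -1.4541] w 0.006346885101561405 q [-0.2152  0.6529  0.6509  1.8537 -0.4895  0.8125  1.0442]
[[-0.017   0.9353  0.3534]
 [-0.0243  0.3529 -0.9353]
 [-0.9996 -0.0245  0.0167]]
dmm [ 2.2105 16.4606 17.2392]
wx -0.28234661372786357 or 2.8592460398619295
```

View pics/scene4.png

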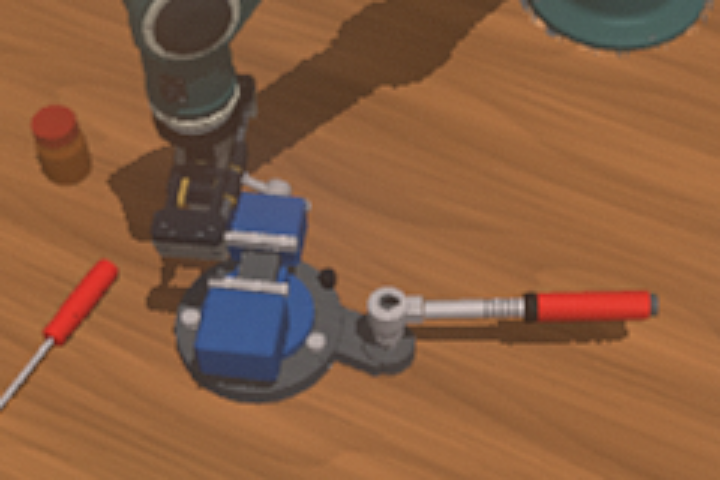

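Request:
servo_tool(
  motion="0 -3 -6 0.05 0 0 0;0 -3 -6 0.05 0 0 0;0 -3 -6 0.05 0 0 0",
)

```text
time: 6.05
position: [0.5569, -0.1899, 0.0681]
tcp_rot: [0.553, 0.435, 0.543, -0.459]
force: [5.0, -5.6, -1.4]
width: 0.004
```

```bash
python3 - <<'E'
from h import *
go((0.590,-0.2075,.065),(0.8,0.6))
a=cams.camera("scene")["img"][:,:,::-1]
cv2.imwrite(f"pics/scene5.png",cv2.resize(a[80:240,130:370],None,fx=3,fy=3))
E
```

```text
t 6.05 pos [ 0.5569 -0.1899  0.0681] F [ 4.9978 -5.5532 -1.4366] w 0.0036539720279015315 q [-0.2682  0.6428  0.6993  1.8973 -0.5169  0.7918  0.9063]
[[-0.0101  0.9794  0.2015]
 [-0.0353  0.201  -0.979 ]
 [-0.9993 -0.017   0.0326]]
dmm [ 3.3826 28.9762 23.7751]
wx -0.44048448271630464 or 2.7011081708734883
```

View pics/scene5.png

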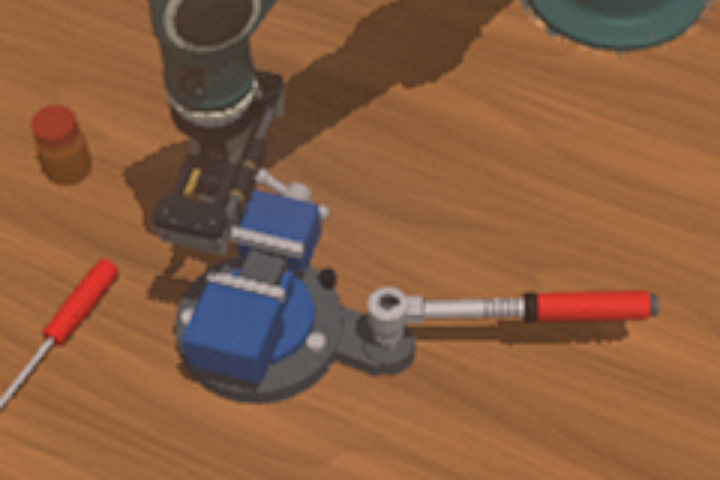

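Request:
servo_tool(
  motion="1 -2 -5 0.03 0 0.01 0;1 -2 -5 0.03 0 0.01 0;0 -2 -5 0.03 0 0.01 0;0 -2 -5 0.03 0 0 0",
)

```text
time: 6.5
position: [0.5503, -0.1827, 0.0683]
tcp_rot: [0.538, 0.477, 0.497, -0.486]
force: [6.5, -15.1, -6.0]
width: 0.003
```

```bash
python3 - <<'E'
from h import *
go((0.590,-0.2075,.065),(0.8,0.6))
a=cams.camera("scene")["img"][:,:,::-1]
cv2.imwrite(f"pics/scene6.png",cv2.resize(a[80:240,130:370],None,fx=3,fy=3))
E
```

```text
t 6.5 pos [ 0.5503 -0.1827  0.0683] F [  6.4609 -15.1133  -6.0226] w 0.003251279359574933 q [-0.3118  0.6194  0.7296  1.9557 -0.5587  0.7289  0.8082]
[[ 0.0325  0.9969  0.0717]
 [-0.0487  0.0732 -0.9961]
 [-0.9983  0.0289  0.0509]]
dmm [ 5.7435 37.6726 27.424 ]
wx -0.5708153677777611 or 2.570777285812032
```

View pics/scene6.png

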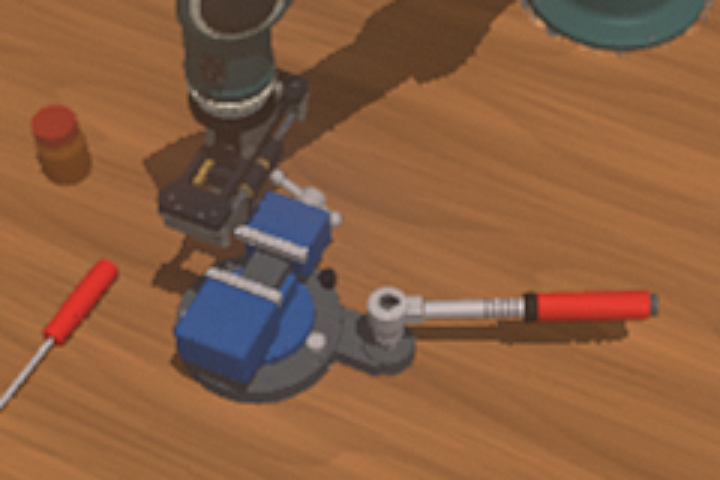

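Request:
servo_tool(
  motion="0 0 -4 0 0.02 -0.02 0;0 0 -4 0 0.01 -0.02 0;0 0 -5 0 0.01 -0.01 0",
)

```text
time: 6.85
position: [0.5487, -0.1821, 0.0685]
tcp_rot: [0.518, 0.471, 0.514, -0.496]
force: [2.7, -12.9, -3.0]
width: 0.008
```

```bash
python3 - <<'E'
from h import *
go((0.590,-0.2075,.065),(1,0))
a=cams.camera("scene")["img"][:,:,::-1]
cv2.imwrite(f"pics/scene7.png",cv2.resize(a[130:220,170:270],None,fx=7,fy=6))
E
```

```text
t 6.85 pos [ 0.5487 -0.1821  0.0685] F [  2.7101 -12.9025  -3.0046] w 0.00753983038370306 q [-0.3045  0.6448  0.7363  1.9154 -0.5428  0.8048  0.7864]
[[-0.0191  0.9977  0.0644]
 [-0.0294  0.0638 -0.9975]
 [-0.9994 -0.021   0.0281]]
dmm [ 3.488  39.6927 27.9179]
wx 0.06443839606274875 or -3.0771542575270443
```

View pics/scene7.png

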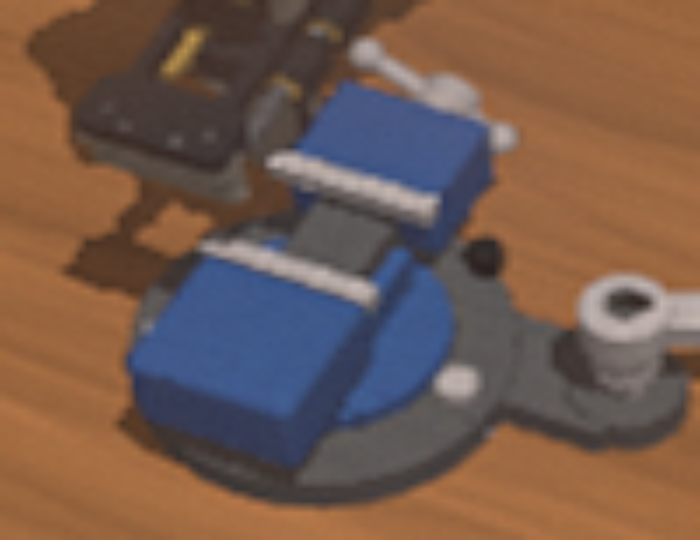

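```bash
python3 - <<'E'
from h import *
c=cams.camera("scene")
f=lambda x,y,z=.1: ray(c,(x/7+170-.4,y/6+130-.4),z)
A={k:f(*v) for k,v in dict(ra=(130,352),rb=(292,415),p1=(203,243,.103),p2=(372,297,.103),q1=(270,160,.103),q2=(435,212,.103),f1=(345,85),f2=(492,142)).items()}
for k,v in A.items(): print(k,v)
for a,b in (("ra","rb"),("p1","p2"),("q1","q2"),("f1","f2"),("f2","rb"),("f1","ra")):
    d=A[b]-A[a]; print(a,b,np.linalg.norm(d),np.degrees(np.arctan2(d[1],d[0])))
E
```

```text
ra [ 0.6905 -0.1633  0.1   ]
rb [ 0.692  -0.0904  0.1   ]
p1 [ 0.6278 -0.1675  0.103 ]
p2 [ 0.6249 -0.0928  0.103 ]
q1 [ 0.5744 -0.1679  0.103 ]
q2 [ 0.5719 -0.0937  0.103 ]
f1 [ 0.5196 -0.1644  0.1   ]
f2 [ 0.5237 -0.0937  0.1   ]
ra rb 0.0728590621930052 88.77827627632986
p1 p2 0.07475330344192783 92.22343996671292
q1 q2 0.07432841562420728 91.93645971715898
f1 f2 0.07081347154359408 86.73048222695549
f2 rb 0.16838429469990934 1.1197049628751248
f1 ra 0.17084121977999625 0.38439442058888007
```

Request:
servo_tool(
  motion="0 0 -7 0 0 0 0;0 0 -8 0 0 0 0;0 0 -8 0 0 0 0",
)

```text
time: 7.25
position: [0.5488, -0.1829, 0.069]
tcp_rot: [0.526, 0.468, 0.499, -0.505]
force: [5.2, -18.7, -8.8]
width: 0.002
```

```bash
python3 - <<'E'
from h import *
go((0.590,-0.2075,.065),(1,0))
a=cams.camera("scene")["img"][:,:,::-1]
cv2.imwrite(f"pics/scene8.png",cv2.resize(a[130:220,170:270],None,fx=7,fy=6))
E
```

```text
t 7.25 pos [ 0.5488 -0.1829  0.069 ] F [  5.2485 -18.6649  -8.7597] w 0.0018452599256129874 q [-0.3393  0.6431  0.7576  1.932  -0.5299  0.7719  0.7531]
[[-0.0084  0.9986  0.052 ]
 [-0.0649  0.0514 -0.9966]
 [-0.9979 -0.0118  0.0644]]
dmm [ 5.2511 39.911  26.3897]
wx 0.052036313282308344 or -3.089556340307485
```

View pics/scene8.png

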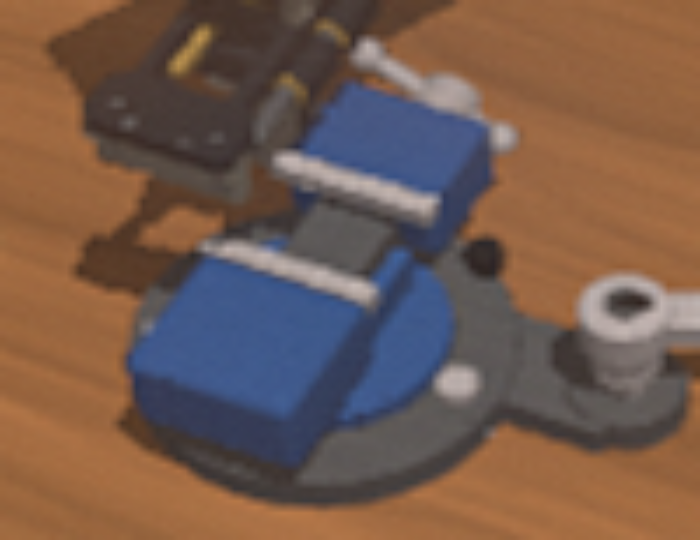

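Request:
servo_tool(
  motion="0 0 10 0 0.03 -0.03 0;0 0 15 0 0.03 -0.02 0;0 0 15 0 0 0 0;-50 0 0 0 0 0 0;-50 0 0 0 0 0 0;-40 0 0 0 0 0 0;0 0 0 0 0 0 0",
)

```text
time: 8.0
position: [0.5535, -0.2228, 0.2076]
tcp_rot: [0.49, 0.465, 0.534, -0.508]
force: [-0.9, -0.2, -0.3]
width: 0.003
```

```bash
python3 - <<'E'
from h import *
o,R=RT(); print("tilt rv", R.T@np.cross(R[:,0],[0,0,-1]))
go((0.435,0.131,.2),(0.2,-0.97))
c=cams.camera("scene")
cv2.imwrite(f"pics/scene9.png",cv2.resize(c["img"][90:250,130:370,::-1],None,fx=3,fy=3))
E
```

```text
tilt rv [-0.     -0.0032  0.0861]
t 8.0 pos [ 0.5535 -0.2228  0.2076] F [-0.9136 -0.1948 -0.2979] w 0.002880173163393705 q [-0.2989  0.5379  0.854   1.7225 -0.3891  1.1561  0.7242]
[[-0.0862  0.995   0.0514]
 [-0.0012  0.0515 -0.9987]
 [-0.9963 -0.0861 -0.0032]]
dmm [  17.3368  -99.0724 -359.4407]
wx 1.4196910994211924 or -1.7219015541686007
```

View pics/scene9.png

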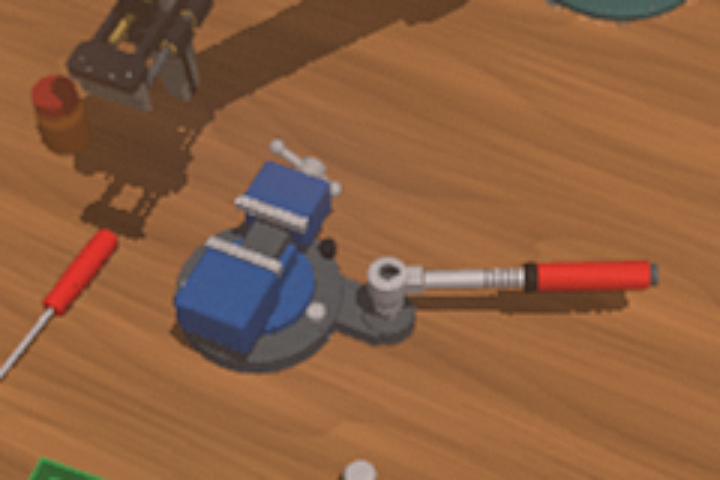

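Request:
servo_tool(
  motion="0 -12 -45 0 0 0.04 0;0 -12 -45 0 0 0.04 0;0 -12 -45 0 0 0 0;0 -12 -45 0 0 0 0;0 -12 -45 0 0 0 0;0 -12 -45 0 0 0 0;0 -12 -45 0 0 0 0;0 -12 -45 0 0 0 0;0 0 0 0.14 0 0 0;0 0 0 0.14 0 0 0",
)

```text
time: 9.05
position: [0.4154, 0.1468, 0.1924]
tcp_rot: [-0.432, -0.541, -0.448, 0.566]
force: [0.6, -0.3, -0.8]
width: 0.005
```

Request:
servo_tool(
  motion="0 0 0 0.14 0 0 0;0 0 0 0.14 0 0 0;0 0 0 0.14 0 0 0;0 0 0 0.14 0 0 0;0 0 0 0.14 0 0 0;0 0 0 0.14 0 0 0;0 0 0 0.14 0 0 0;0 0 0 0.14 0 0 0",
)

```text
time: 9.85
position: [0.4, 0.1461, 0.1808]
tcp_rot: [-0.071, -0.68, -0.062, 0.727]
force: [-0.4, 0.1, -0.8]
width: 0.008
```

```bash
python3 - <<'E'
from h import *
o,R=RT(); print("tilt rv", R.T@np.cross(R[:,0],[0,0,-1]))
go((0.435,0.131,.055),(0.2,-0.97))
a=cams.camera("wrist")
cv2.imwrite(f"pics/w10.png",a["img"][:,:,::-1])
c=cams.camera("scene")
cv2.imwrite(f"pics/scene10.png",cv2.resize(c["img"][90:250,130:370,::-1],None,fx=3,fy=3))
E
```

```text
tilt rv [-0.      0.0682 -0.0065]
t 9.85 pos [0.4    0.1461 0.1808] F [-0.353   0.0716 -0.7775] w 0.008078351265205971 q [-1.397   0.2833  1.1478  2.1595 -0.3145  0.9578 -1.4438]
[[-0.0657  0.1878 -0.98  ]
 [-0.0192 -0.9822 -0.1869]
 [-0.9977  0.0065  0.0682]]
dmm [123.5209  20.5479 -40.0504]
wx -0.014859191439578201 or 3.1267334621502147
```

View pics/scene10.png

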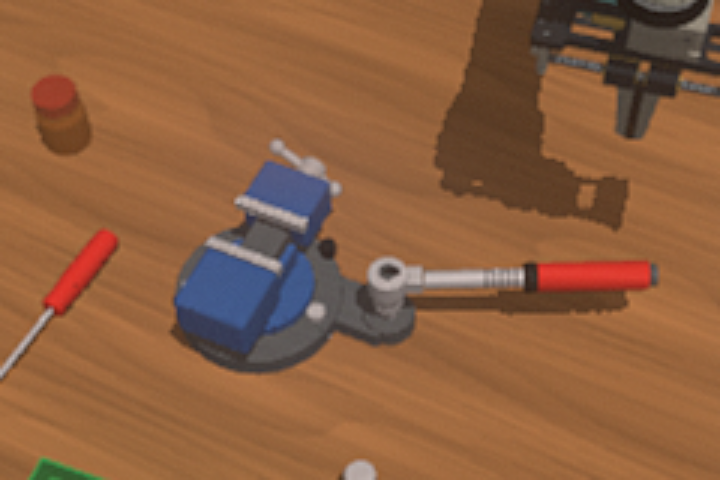

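View pics/w10.png

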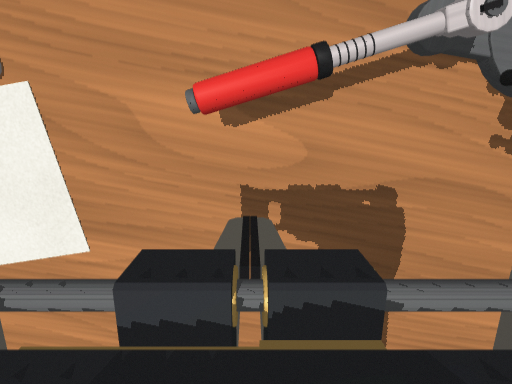

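Request:
servo_tool(
  motion="0 6 -13 0 0.035 0 0;0 6 -13 0 0.03 0 0;30 4 -10 0 0 0 0;30 0 0 0 0 0 0;30 0 0 0 0 0 0;25 0 0 0 0 0 0;0 0 0 0 0 0 0",
)

```text
time: 10.65
position: [0.4378, 0.1365, 0.057]
tcp_rot: [-0.08, -0.701, -0.075, 0.704]
force: [-0.1, -0.1, 0.4]
width: 0.005
```

```bash
python3 - <<'E'
from h import *
o,R=RT(); print("tilt rv", R.T@np.cross(R[:,0],[0,0,-1]))
go((0.467,0.148,.052),(0.45,-0.89))
E
```

```text
tilt rv [-0.      0.0048 -0.007 ]
t 10.65 pos [0.4378 0.1365 0.057 ] F [-0.0851 -0.1261  0.387 ] w 0.004626169766694028 q [-1.0674  0.532   0.8519  2.2092 -0.6454  0.6744 -1.1067]
[[-0.0032  0.2182 -0.9759]
 [-0.0079 -0.9759 -0.2181]
 [-1.      0.007   0.0048]]
dmm [  4.8245  -4.8743 -31.0553]
wx -0.2482178258362005 or 2.8933748277535924
```

Request:
servo_tool(
  motion="1 -2 -8 0 0 0 0;1 -2 -8 0 0 0 0;1 -1 -4 0 0 0 0;0 0 -4 0 0 0 0;0 0 -4 0 0 0 0;0 0 -4 0 0 0 0",
)

```text
time: 11.25
position: [0.4678, 0.1497, 0.056]
tcp_rot: [-0.081, -0.699, -0.078, 0.706]
force: [-9.3, -2.9, 1.0]
width: 0.004
```

```bash
cat >> h.py <<'E'
def st(C=(0.5765,-0.010)):
    o,R=RT(); p=o["position"]; d=p[:2]-C
    print("t",o["time"],"pos",p,"F",o["force"],"Fh",np.hypot(*o["force"][:2]),"r",np.hypot(*d),"ang",np.arctan2(d[1],d[0]))
    print("tilt rv", R.T@np.cross(R[:,0],[0,0,-1]),"z",R[:,2])
    c=np.array([d[1],-d[0]])/np.hypot(*d); print("cw tangent in tool",R.T@np.array([c[0],c[1],0]))
def wr(n):
    T=cams.camera("top"); S=cams.camera("scene")
    cv2.imwrite(f"pics/{n}.png",np.vstack([cv2.resize(S["img"][130:230,200:380,::-1],None,fx=3,fy=3),cv2.resize(T["img"][160:260,160:340,::-1],None,fx=3,fy=3)]))
E
python3 -c "
from h import *
st()
wr('a1')"
```

```text
t 11.25 pos [0.4678 0.1497 0.056 ] F [-9.3337 -2.884   0.9659] Fh 9.769129679882525 r 0.19316095656857218 ang 2.168256152579974
tilt rv [ 0.      0.0099 -0.0038] z [-0.9746 -0.2236  0.0099]
cw tangent in tool [-0.0106 -0.3634 -0.9316]
```

View pics/a1.png

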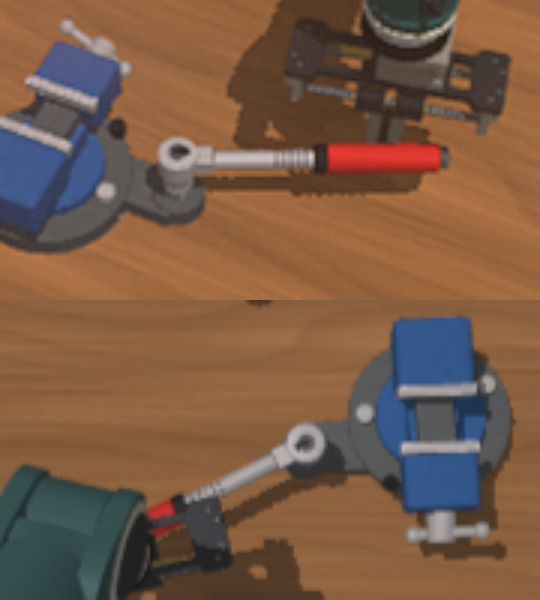

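Request:
servo_tool(
  motion="0 -1.5 -5 0 0 0 0;0 -1.5 -5 0 0 0 0;0 -1.5 -5 0 0 0 0",
)

```text
time: 11.65
position: [0.4707, 0.152, 0.0535]
tcp_rot: [-0.083, -0.691, -0.076, 0.714]
force: [-8.1, -5.6, 3.5]
width: 0.003
```

```bash
python3 -c "
from h import *
st()"
```

```text
t 11.65 pos [0.4707 0.152  0.0535] F [-8.0759 -5.608   3.5471] Fh 9.832078293226095 r 0.19348252774924243 ang 2.1494177835342323
tilt rv [ 0.      0.0332 -0.0053] z [-0.9741 -0.2235  0.0332]
cw tangent in tool [-0.033  -0.3456 -0.9378]
```

Request:
servo_tool(
  motion="-1 -2 -6 0 0.02 0 0;-1 -2 -6 0 0.02 0 0;-1 -2 -6 0 0.01 0 0;0 -2 -6 0 0 0 0",
)

```text
time: 12.05
position: [0.4793, 0.1565, 0.0534]
tcp_rot: [-0.083, -0.699, -0.076, 0.706]
force: [-7.4, -5.8, 3.4]
width: 0.008
```

```bash
python3 -c "
from h import *
st()"
```

```text
t 12.05 pos [0.4793 0.1565 0.0534] F [-7.4262 -5.8022  3.4104] Fh 9.42410623743574 r 0.1928219015621355 ang 2.0990432895977555
tilt rv [ 0.      0.0113 -0.0092] z [-0.9748 -0.2228  0.0113]
cw tangent in tool [-0.0135 -0.2988 -0.9542]
```

Request:
servo_tool(
  motion="0 -2 -6 0 0.01 -0.01 0;0 -2 -6 0 0.01 0 0;0 -2 -6 0 0 0 0;0 -2 -6 0 0 0 0;0 -2 -6 0 0 0 0",
)

```text
time: 12.55
position: [0.4907, 0.1623, 0.0506]
tcp_rot: [-0.081, -0.693, -0.077, 0.712]
force: [-8.6, -6.1, 6.0]
width: 0.002
```

```bash
python3 -c "
from h import *
st()"
```

```text
t 12.55 pos [0.4907 0.1623 0.0506] F [-8.5774 -6.1257  5.9823] Fh 10.540248381978966 r 0.19246063292410728 ang 2.0331005166930973
tilt rv [-0.      0.027  -0.0026] z [-0.9749 -0.2211  0.027 ]
cw tangent in tool [-0.0268 -0.237  -0.9711]
```

Request:
servo_tool(
  motion="-1 -1.5 -6 0 0.02 0 0;-1 -1.5 -6 0 0.02 0 0;-1 -1.5 -6 0 0.01 0 0",
)

```text
time: 12.85
position: [0.4979, 0.165, 0.0519]
tcp_rot: [0.08, 0.704, 0.077, -0.702]
force: [-7.2, -5.9, 4.1]
width: 0.009
```

```bash
python3 -c "
from h import *
st()"
```

```text
t 12.85 pos [0.4979 0.165  0.0519] F [-7.2029 -5.9223  4.1382] Fh 9.325028805041665 r 0.19186973213294403 ang 1.9929496344701851
tilt rv [-0.     -0.0021 -0.004 ] z [-0.9753 -0.2209 -0.0021]
cw tangent in tool [ 0.0013 -0.1981 -0.9802]
```

Request:
servo_tool(
  motion="0 -1 -6 0 0 0 0;0 -1 -6 0 0 0 0",
)

```text
time: 13.05
position: [0.5016, 0.1665, 0.0509]
tcp_rot: [-0.08, -0.698, -0.077, 0.708]
force: [-8.7, -4.0, 6.4]
width: 0.006
```

```bash
python3 -c "
from h import *
st()"
```

```text
t 13.05 pos [0.5016 0.1665 0.0509] F [-8.705  -4.0384  6.3813] Fh 9.596115571992256 r 0.1917752957471947 ang 1.9722927530318939
tilt rv [-0.      0.0142 -0.0031] z [-0.9752 -0.2209  0.0142]
cw tangent in tool [-0.0146 -0.1778 -0.984 ]
```

Request:
servo_tool(
  motion="-1 -1 -6 0 0.01 0 0;-1 -1 -6 0 0.01 0 0",
)

```text
time: 13.25
position: [0.5057, 0.168, 0.0516]
tcp_rot: [-0.08, -0.699, -0.077, 0.706]
force: [-9.9, -4.5, 5.3]
width: 0.001
```

Request:
servo_tool(
  motion="-1 -1 -6 0 0.01 0 0;-1 -1 -6 0 0.01 0 0",
)

```text
time: 13.45
position: [0.5091, 0.1691, 0.0521]
tcp_rot: [-0.08, -0.7, -0.077, 0.705]
force: [-9.0, -4.8, 4.5]
width: 0.008
```

```bash
python3 -c "
from h import *
st()"
```

```text
t 13.45 pos [0.5091 0.1691 0.0521] F [-8.9841 -4.8157  4.519 ] Fh 10.193420403121745 r 0.19136344874626285 ang 1.930539717049911
tilt rv [-0.      0.0076 -0.0026] z [-0.9753 -0.2207  0.0076]
cw tangent in tool [-0.0078 -0.1368 -0.9906]
```

Request:
servo_tool(
  motion="-1 -1 -6 0.02 0.01 0 0;-1 -1 -6 0.02 0.01 0 0",
)

```text
time: 13.65
position: [0.5122, 0.1704, 0.0524]
tcp_rot: [-0.065, -0.702, -0.063, 0.706]
force: [-9.9, -3.4, 3.6]
width: 0.005
```

Request:
servo_tool(
  motion="-1 -1 -6 0.02 0.01 0 0;-1 -1 -6 0.02 0.01 0 0",
)

```text
time: 13.85
position: [0.5152, 0.1718, 0.0527]
tcp_rot: [-0.05, -0.704, -0.049, 0.706]
force: [-9.7, -3.6, 3.7]
width: 0.004
```

Request:
servo_tool(
  motion="-1 -1 -6 0 0.01 0 0;-1 -1 -6 0 0.01 0 0",
)

```text
time: 14.05
position: [0.5183, 0.1726, 0.0528]
tcp_rot: [-0.051, -0.705, -0.048, 0.706]
force: [-9.3, -3.5, 2.7]
width: 0.008
```

Request:
servo_tool(
  motion="0 0 -6 0 0.01 0 0;0 0 -6 0 0.01 0 0",
)

```text
time: 14.25
position: [0.5212, 0.1734, 0.0511]
tcp_rot: [-0.05, -0.705, -0.05, 0.706]
force: [-10.8, -0.7, 5.2]
width: 0.0
```

Request:
servo_tool(
  motion="-1 0 -6 0 0.01 0 0;-1 0 -6 0 0.01 0 0",
)

```text
time: 14.45
position: [0.5241, 0.1742, 0.0514]
tcp_rot: [0.05, 0.705, 0.051, -0.705]
force: [-11.5, -2.7, 5.4]
width: 0.003
```

Request:
servo_tool(
  motion="-1 0 -6 0 0.01 0 0;-1 0 -6 0 0.01 0 0",
)

```text
time: 14.65
position: [0.5269, 0.1748, 0.0517]
tcp_rot: [0.05, 0.705, 0.053, -0.705]
force: [-11.1, -2.5, 5.0]
width: 0.006
```

Request:
servo_tool(
  motion="-1 0 -6 0 0 0 0;-1 0 -6 0 0 0 0",
)

```text
time: 14.85
position: [0.5291, 0.1753, 0.052]
tcp_rot: [-0.05, -0.698, -0.053, 0.712]
force: [-11.1, -2.5, 4.3]
width: 0.007
```

Request:
servo_tool(
  motion="-1 0 -6 0 0.01 0 0;-1 0 -6 0 0.01 0 0",
)

```text
time: 15.05
position: [0.5319, 0.1759, 0.0521]
tcp_rot: [-0.05, -0.698, -0.054, 0.712]
force: [-11.0, -2.2, 4.1]
width: 0.004
```

Request:
servo_tool(
  motion="-1 0 -6 0 0.01 0 0;-1 0 -6 0 0.01 0 0",
)

```text
time: 15.25
position: [0.5342, 0.1764, 0.052]
tcp_rot: [-0.049, -0.698, -0.055, 0.713]
force: [-11.0, -1.2, 5.2]
width: 0.004
```

Request:
servo_tool(
  motion="-1 0 -6 0 0.01 0 0;-1 0 -6 0 0.01 0 0",
)

```text
time: 15.45
position: [0.5363, 0.1768, 0.0519]
tcp_rot: [-0.049, -0.697, -0.056, 0.713]
force: [-11.7, -2.7, 4.5]
width: 0.002
```

```bash
python3 -c "
from h import *
st();wr('a2')"
```

```text
t 15.45 pos [0.5363 0.1768 0.0519] F [-11.6828  -2.7244   4.4597] Fh 11.996278299386576 r 0.19105841586314437 ang 1.782826564408629
tilt rv [0.     0.0213 0.0122] z [-0.9887 -0.1485  0.0213]
cw tangent in tool [-0.0205 -0.0632 -0.9978]
```

View pics/a2.png

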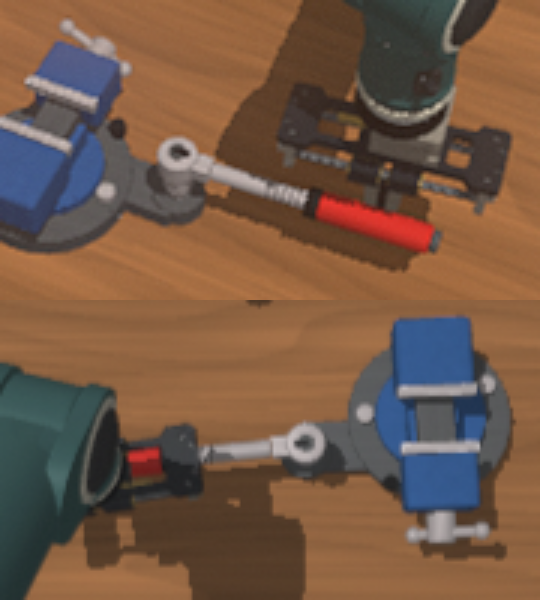

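Request:
servo_tool(
  motion="-1 0 -6.5 0 0.01 0.01 0;-1 0 -6.5 0 0.01 0.01 0",
)

```text
time: 15.75
position: [0.5393, 0.177, 0.0519]
tcp_rot: [-0.055, -0.697, -0.05, 0.713]
force: [-12.2, -3.9, 4.5]
width: 0.002
```

Request:
servo_tool(
  motion="-1 0 -6.5 0 0.01 0 0;-1 0 -6.5 0 0.01 0 0",
)

```text
time: 15.95
position: [0.542, 0.1774, 0.0516]
tcp_rot: [-0.055, -0.697, -0.051, 0.714]
force: [-12.4, -2.0, 4.6]
width: 0.003
```

Request:
servo_tool(
  motion="-1 0 -6.5 0 0.01 0 0;-1 0 -6.5 0 0.01 0 0",
)

```text
time: 16.15
position: [0.5447, 0.1779, 0.0513]
tcp_rot: [-0.054, -0.696, -0.051, 0.714]
force: [-12.1, -2.1, 4.6]
width: 0.006
```

Request:
servo_tool(
  motion="-1 0 -6.5 0 0.01 0 0;-1 0 -6.5 0 0.01 0 0",
)

```text
time: 16.35
position: [0.5474, 0.1783, 0.0512]
tcp_rot: [-0.054, -0.695, -0.052, 0.715]
force: [-11.5, -2.8, 4.8]
width: 0.009
```

```bash
cat >> h.py <<'E'
def big(n):
    S=cams.camera("scene"); cv2.imwrite(f"pics/{n}.png",cv2.resize(S["img"][165:225,245:355,::-1],None,fx=7,fy=7,interpolation=cv2.INTER_CUBIC)); return S
E
python3 -c "
from h import *
st();big('b1')"
```

```text
t 16.35 pos [0.5474 0.1783 0.0512] F [-11.5167  -2.8112   4.8142] Fh 11.85483353355455 r 0.19049232758988854 ang 1.7239079240855189
tilt rv [ 0.      0.0284 -0.0004] z [-0.9884 -0.149   0.0284]
cw tangent in tool [-0.0284 -0.0034 -0.9996]
```

View pics/b1.png

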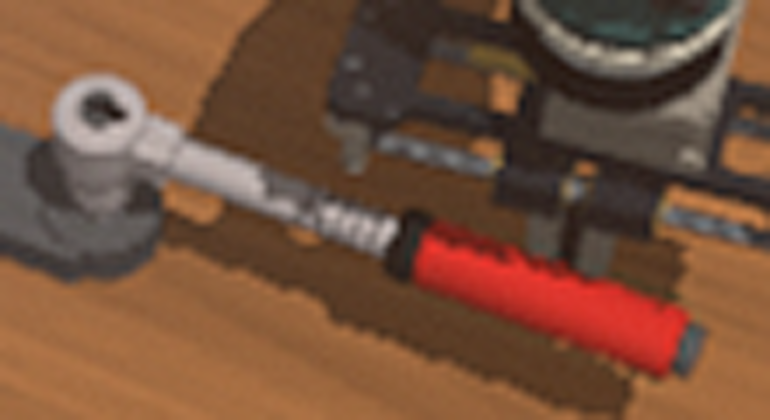

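Request:
servo_tool(
  motion="-1 0 -6.5 0 0.015 0 0;-1 0 -6.5 0 0.015 0 0",
)

```text
time: 16.6
position: [0.5506, 0.1786, 0.051]
tcp_rot: [-0.053, -0.698, -0.053, 0.712]
force: [-13.3, -2.3, 5.9]
width: 0.007
```

Request:
servo_tool(
  motion="-1 0 -6.5 0 0.015 0 0;-1 0 -6.5 0 0.015 0 0",
)

```text
time: 16.8
position: [0.5533, 0.1789, 0.0509]
tcp_rot: [-0.052, -0.701, -0.054, 0.709]
force: [-11.5, -2.7, 5.3]
width: 0.004
```

Request:
servo_tool(
  motion="-1 0 -6.5 0 0.01 0 0;-1 0 -6.5 0 0.01 0 0",
)

```text
time: 17.0
position: [0.5558, 0.1792, 0.051]
tcp_rot: [-0.051, -0.7, -0.055, 0.71]
force: [-12.3, -2.5, 6.5]
width: 0.004
```

Request:
servo_tool(
  motion="-1 0 -6.5 0 0.01 0 0;-1 0 -6.5 0 0.01 0 0",
)

```text
time: 17.2
position: [0.5584, 0.1794, 0.0509]
tcp_rot: [-0.05, -0.699, -0.055, 0.711]
force: [-12.9, -2.3, 4.9]
width: 0.005
```

Request:
servo_tool(
  motion="-1 0 -6.5 0 0.01 0 0;-1 0 -6.5 0 0.01 0 0",
)

```text
time: 17.4
position: [0.5609, 0.1795, 0.0509]
tcp_rot: [-0.049, -0.698, -0.056, 0.712]
force: [-12.5, -1.8, 5.3]
width: 0.007
```

Request:
servo_tool(
  motion="-1 0 -6.5 0 0.015 0 0;-1 0 -6.5 0 0.015 0 0",
)

```text
time: 17.6
position: [0.5636, 0.1797, 0.0508]
tcp_rot: [-0.048, -0.701, -0.057, 0.709]
force: [-11.7, -3.0, 5.5]
width: 0.003
```

Request:
servo_tool(
  motion="-1 0 -6.5 0 0.01 0 0;-1 0 -6.5 0 0.01 0 0",
)

```text
time: 17.8
position: [0.566, 0.1797, 0.0507]
tcp_rot: [-0.047, -0.7, -0.057, 0.71]
force: [-13.6, -2.5, 6.4]
width: 0.006
```

Request:
servo_tool(
  motion="-1 0 -6.5 0 0.015 0 0;-1 0 -6.5 0 0.01 0 0",
)

```text
time: 18.0
position: [0.5684, 0.1798, 0.0507]
tcp_rot: [-0.046, -0.701, -0.058, 0.709]
force: [-12.1, -3.2, 6.5]
width: 0.004
```

Request:
servo_tool(
  motion="-1 0 -6.5 0 0.015 0 0;-1 0 -6.5 0 0.01 0 0",
)

```text
time: 18.2
position: [0.5707, 0.1799, 0.0506]
tcp_rot: [-0.045, -0.702, -0.059, 0.708]
force: [-12.8, -3.6, 6.4]
width: 0.008
```

Request:
servo_tool(
  motion="-1 0 -6.5 0.02 0.01 0 0;-1 0 -6.5 0.02 0.01 0 0",
)

```text
time: 18.4
position: [0.5731, 0.1803, 0.0507]
tcp_rot: [-0.03, -0.702, -0.045, 0.711]
force: [-13.2, -2.0, 6.8]
width: 0.001
```

Request:
servo_tool(
  motion="-1 0 -6.5 0.02 0.01 0.01 0;-1 0 -6.5 0.02 0.01 0.01 0",
)

```text
time: 18.6
position: [0.5756, 0.1802, 0.0508]
tcp_rot: [-0.022, -0.701, -0.024, 0.712]
force: [-12.4, -1.4, 5.6]
width: 0.003
```

Request:
servo_tool(
  motion="-1 0 -6.5 0 0.01 0 0;-1 0 -6.5 0 0.01 0 0",
)

```text
time: 18.8
position: [0.5778, 0.1802, 0.0505]
tcp_rot: [-0.022, -0.7, -0.024, 0.713]
force: [-12.9, -1.6, 6.6]
width: 0.009
```

Request:
servo_tool(
  motion="-1 0 -6.5 0 0.015 0 0;-1 0 -6.5 0 0.015 0 0",
)

```text
time: 19.0
position: [0.5802, 0.1801, 0.0503]
tcp_rot: [-0.021, -0.702, -0.024, 0.711]
force: [-12.9, -2.8, 6.3]
width: 0.003
```

Request:
servo_tool(
  motion="-2 0 -6.5 0 0.01 0 0;-2 0 -6.5 0 0.01 0 0",
)

```text
time: 19.2
position: [0.582, 0.1799, 0.0519]
tcp_rot: [-0.021, -0.701, -0.025, 0.713]
force: [-13.4, -2.3, 4.5]
width: 0.01
```

Request:
servo_tool(
  motion="-1 0 -6.5 0 0.015 0 0;-1 0 -6.5 0 0.015 0 0",
)

```text
time: 19.4
position: [0.5842, 0.1798, 0.0514]
tcp_rot: [-0.02, -0.703, -0.025, 0.71]
force: [-12.3, -1.9, 5.6]
width: 0.009
```

```bash
python3 -c "
from h import *
st();wr('a3')
T=cams.camera('top');S=cams.camera('scene')
cv2.imwrite('pics/a4.png',cv2.resize(S['img'][165:240,245:345,::-1],None,fx=7,fy=7,interpolation=cv2.INTER_CUBIC))"
```

```text
t 19.4 pos [0.5842 0.1798 0.0514] F [-12.2696  -1.9041   5.6296] Fh 12.41650778114282 r 0.1899207181009756 ang 1.5301221837594992
tilt rv [0.     0.0096 0.0073] z [-0.9979 -0.0647  0.0096]
cw tangent in tool [-0.0103  0.1052 -0.9944]
```

View pics/a3.png

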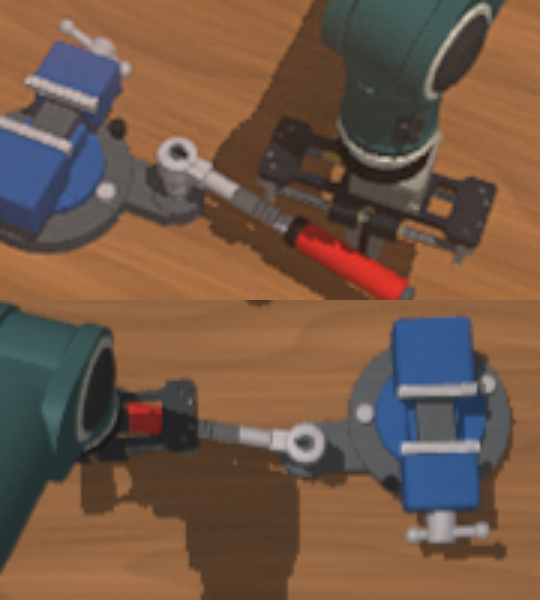

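View pics/a4.png

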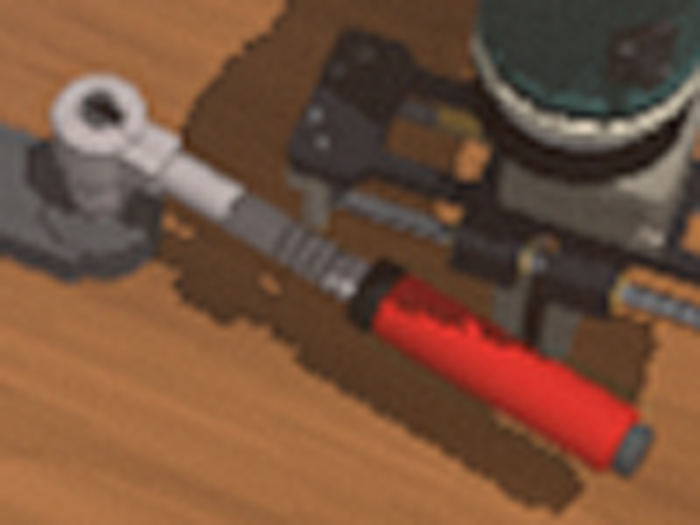

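Request:
servo_tool(
  motion="-1 0.5 -6.5 0.02 0.01 0 0;-1 0.5 -6.5 0.02 0.01 0 0",
)

```text
time: 19.8
position: [0.5878, 0.1798, 0.0516]
tcp_rot: [-0.005, -0.703, -0.012, 0.711]
force: [-10.2, -0.3, 5.5]
width: 0.008
```

Request:
servo_tool(
  motion="-1 0.5 -6.5 0.01 0.01 0 0",
)

```text
time: 19.9
position: [0.5902, 0.1797, 0.0518]
tcp_rot: [-0.002, -0.704, -0.009, 0.71]
force: [-10.3, -0.6, 4.9]
width: 0.007
```

Request:
servo_tool(
  motion="-1 0.5 -5 0 0.01 0 0",
)

```text
time: 20.0
position: [0.5919, 0.1795, 0.0522]
tcp_rot: [-0.001, -0.705, -0.009, 0.71]
force: [-8.2, -0.6, 4.9]
width: 0.005
```

Request:
servo_tool(
  motion="0 0 1 0 0 0 0;0 0 3 0 0 0 0",
)

```text
time: 20.2
position: [0.5811, 0.1804, 0.0515]
tcp_rot: [-0.001, -0.699, -0.01, 0.715]
force: [-10.0, 0.8, 4.5]
width: 0.006
```

```bash
python3 -c "
from h import *
st();big('b5');wr('a5')"
```

```text
t 20.2 pos [0.5811 0.1804 0.0515] F [-10.0297   0.7937   4.4692] Fh 10.061076933699693 r 0.19049477401712597 ang 1.5468758293672706
tilt rv [0.     0.0223 0.013 ] z [-0.9996 -0.0157  0.0223]
cw tangent in tool [-0.0228  0.0393 -0.999 ]
```

View pics/a5.png

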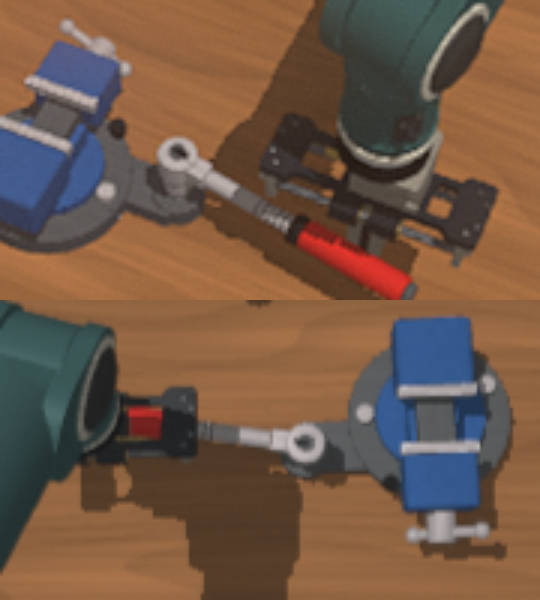

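Request:
servo_tool(
  motion="0 0 5 0 0 0 0;0 0 10 0 0 0 0;0 0 15 0 0 0 0;0 0 15 0 0.02 0.01 0;0 0 5 0 0 0 0;-40 0 0 0 0 0 0;-40 0 0 0 0 0 0;-30 0 0 0 0 0 0;0 0 0 0 0 0 0;0 0 0 0 0 0 0",
)

```text
time: 21.35
position: [0.5302, 0.1801, 0.1681]
tcp_rot: [0.005, 0.709, 0.008, -0.706]
force: [0.8, 0.9, 0.6]
width: 0.004
```

```bash
python3 -c "
from h import *
st();wr('a6')
for n in ('top','scene'):
    c=cams.camera(n); b=(160,200,260,260) if n=='top' else (300,170,355,245)
    m=red(c,b); n_,l,s,_=cv2.connectedComponentsWithStats(m); k=1+s[1:,4].argmax(); ys,xs=np.nonzero(l==k)
    vx,vy,x,y=cv2.fitLine(np.stack([xs,ys],1).astype(np.float32),cv2.DIST_L2,0,.01,.01).ravel()
    a=ray(c,(x-10*vx,y-10*vy),.075);b=ray(c,(x+10*vx,y+10*vy),.075); d=(b-a)[:2]; d/=np.linalg.norm(d); v=np.array([.5765,-.01])-a[:2]
    print(n,len(xs),ray(c,(x,y),.075),d,'offset of bolt axis from handle line',d[0]*v[1]-d[1]*v[0])
cv2.imwrite('pics/s_end.png',cams.camera('scene')['img'][:,:,::-1])"
```

```text
t 21.35 pos [0.5302 0.1801 0.1681] F [0.8336 0.8671 0.642 ] Fh 1.2028520940858622 r 0.1956745969521382 ang 1.8094501776104994
tilt rv [-0.     -0.0042  0.0038] z [-0.9998 -0.0176 -0.0042]
cw tangent in tool [ 0.005  -0.2192 -0.9757]
top 101 [0.5962 0.1647 0.075 ] [-0.0228 -0.9997] offset of bolt axis from handle line -0.0157343331224058
scene 385 [0.603  0.1799 0.075 ] [0.1469 0.9892] offset of bolt axis from handle line -0.001633448432763751
```

View pics/a6.png

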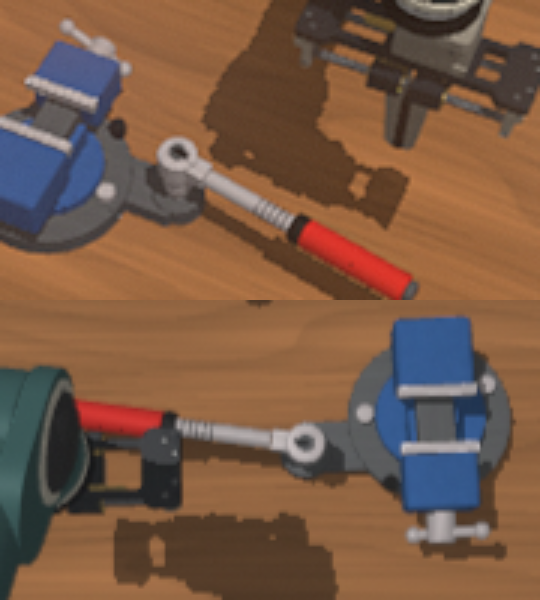

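View pics/s_end.png

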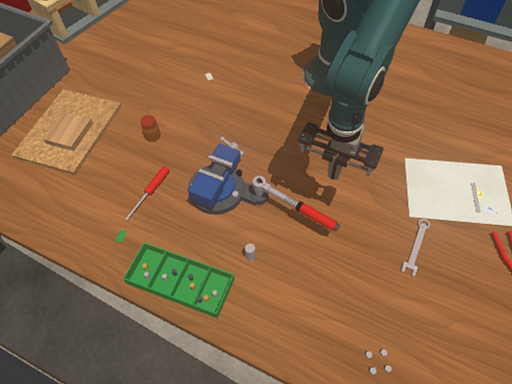

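```bash
python3 -c "
from workcell import job_done
print(job_done())"
```

```text
the job is handed in; nothing more can be done
None
```

The vise is against its stop, the click wrench has broken over once and sprung back, and the job is handed in at about 21.5 s of the 72 s allowed. No verdict is reported.

- **Vise:** I swung it about 0.64 rad clockwise by pushing the front jaw's side face with the closed fingers. It stopped moving, and stayed put under about 19 N. In the images its long axis lay along the same line to within about 1°. The largest force in my readings was about 19–20 N, against the 80 N limit.
- **Wrench:** I pushed the handle clockwise about 0.65 rad at 9–13 N. The force then fell to 8 N while the handle kept moving, which is the break-over, so I stopped there. As I backed off, the handle drove the fingers back 11 mm. I put the give at about 0.07 rad, well short of the 0.118 rad limit.
- **Last checks:**
  - The arm is clear, with about 1 N residual force.
  - In the scene view the handle line passes within 1.6 mm of the bolt axis, so the wrench is straight as far as the camera can tell. That view cannot resolve the 0.012 rad limit.
  - The same check from the top view gave 16 mm, but the arm hid half the handle there, so I discounted it.
  - By eye, the jar, socket, screwdriver and spanner are where they started.

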